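# Tip a soaked test tile out of its pan and turn it over on the turning ramp

## Robot

A 6-joint arm with a two-finger parallel gripper is mounted at the origin on the work surface. World frame = base frame: x ahead of the robot, y to its left, z up, the work surface at z = 0. Lengths are in m, angles in rad, forces in N, time in s.
With the tool pointing down it reaches from about 0.375 to 0.9 m from the base axis. Payload 3.1 kg.
Tool frame: the origin (TCP) lies between the finger pads; the fingertips stand 17 mm ahead of it and the grasp point (between the pads) lies 2 mm behind it; z points along the fingers, y is the line along which they close (so a half turn about z gives the same grasp; the last joint's range is limited). The gripper opens to 85 mm and grips with 20 to 120 N. Pads are 22 mm wide; open, the fingers measure 114 mm over their backs; the gripper's body (76 mm by 85 mm) begins 54 mm behind the grasp point. The pads swing forward as they close: fully open they stand 13 mm farther back than shut.
Start: joints at [-1.29, 0.527, 1.433, -0, 1.181, -0.178], TCP at [0.277, -0.56, 0.248] pointing down, gripper open.
Joint ranges: [-3.08, 3.08], [-0.75, 2.2], [0.22, 2.44], [-1.43, 4.57], [0, 2.65], [-2.85, 2.85]. Speed limits (rad/s): [2.79, 2.79, 3.14, 3.14, 3.14, 3.14].

## Interface

Orientations are given as a unit quaternion [x, y, z, w].
In Python, from station import sense, vision, order gives the robot as it stands.
- The arm moves only by the shell command python3 -m crank 'ROWS' [OPENING] [FORCE]. ROWS is JSON, a list of rows, each an object with "dp": the shift along the world's x, y, z in units of 30 mm (1.0 is 30 mm), a list of three; "angular": the turn, a rotation vector about the world's x, y, z in degrees, a list of three. In form: [{"dp": [dx, dy, dz], "angular": [ax, ay, az]}, ...]. A call has 1 to 20 rows; each row shifts and turns the commanded pose from where the row before left it; what a row does not reach is not made up. A row lasts 1/10 s, in which the tool goes at most 50 mm and 8.59 degrees, less where a joint would pass 70% of its speed; a pose out of reach is approached as far as the arm can. A call is refused whole if a number of a shift passes 1 or a number of a turn 8.59, either way. A call with a gripper value outside its range is refused whole. OPENING is the closure, from 0 (fully open) to 1 (shut), set as the call begins (- or left out, the last holds). The fingers move at their own pace and stop on an object; FORCE is the grip in N (left out, the last holds). Time passes only in rows, so rows that do not move let the fingers close. It gives the time, the measured TCP pose, the force, the opening and the grip force at its end, in the units of the state.
- sense(): the state, without advancing time (a new reading comes with each control period).
- vision.snapshot(name): name is "scene" or "top" or "wrist"; returns a dict with "image" (400x640x3 uint8, blue, green, red), "range_z" (400x640 float32, m along the optical axis (not along the pixel's ray), 0 where there is no reading), "mtx" (3x3 intrinsics, pixels), "dist" ([k1, k2, p1, p2, k3] as OpenCV has them; the pictures are not rectified), "pose" (4x4, takes a point from camera to world coordinates); the wrist camera has in their place "mount" (4x4, takes a point from camera to tool coordinates, whose origin is the TCP and whose axes are the flange's). Camera axes: x right, y down, z forward; pixel columns grow to the right and rows downward; lengths in m; the calibration is good to about 2 mm. A picture is of the moment at which its call begins: read the wrist's pose just before it.
- order.sign_off(): hands the job in; it is judged then, once.
The state is a dict: "t": time; "q": joint angles; "qd": joint speeds; "tau": joint torques, N m; "tcp_pos": TCP position; "tool_rot": TCP orientation; "force": force on the tool from outside, world axes, zero at the start; "ft_torque": the same for the moment, N m; "finger_gap": opening from 0.0 (shut) to 1.0 (fully open); "gripper_force": force on a finger pad.
Only numpy, scipy, OpenCV 4.12 (cv2) and the standard library are available. Lean on these libraries where they do the work, as an engineer would, in place of code of your own. Each camera call takes 0.05 s, during which the arm holds its last target. There are 200 camera calls.

## Task

The glazed test tile has finished soaking: swing the soaking pan's lever over to tip the tile out onto the drip plate, glazed face up, without pushing on the pan itself, and let the pan back down level. Then turn the tile over on the turning ramp: let it go just above the ramp's top edge (a little more than half of its length past the edge does it), so that it tips over the edge and flips, and leave it lying flat in the lined catch tray, glazed face down. Leave the sherd, the powder vial and the vial rack where they stand.

Things in the scene. Friction and masses are not known exactly. Their poses are not given: they have to be found in the camera images.
- tile_center (a point): Centre of the test tile (half-way through its thickness): fired clay, 50 mm wide (its x axis), 100 mm long (y), 8 mm thick (z), about 90 g. The +z face is glazed blue-green, the reverse is bare terracotta with darker ribs. It starts lying in the soaking pan, glazed face up, its length along the pour direction. z axis up = glazed face up.
- stand: Grey tipping stand, fixed to the bench; it carries the soaking pan, which pours towards the stand's -y. Origin on the bench, straight below the middle of the pivot axis, which runs along x 65 mm above the bench. Level, the pan reaches from y = +98 to -70 mm.
- drip_plate: Slippery flat metal plate in front of the pan, fixed to the stand. Origin on the bench at the middle of its edge next to the pan; it reaches 215 mm from there along -y, 75 mm either way in x, top 4 mm above the bench. Rim 12 mm high and 6 mm thick at its far end; sides open. The tile tipped out slides onto it and comes to rest, long side roughly along y, somewhere in its middle or far half.
- pan: The polished-metal soaking pan in its tilting cradle: inside 60 mm wide, floor 75 mm above the bench when level, side walls 38 mm high, the pouring end a shallow sloping lip. Origin at the middle of the pivot axis; axes as the stand's when level; it turns about its x axis.
- lever_grip (a point): Centre of the red cross grip on the pan's lever: a level round bar, 18 mm thick, 66 mm long, along the stand's x, 140 mm from the pivot axis, 103 mm to the -x side of the pan's middle; the lever rod joins its +x end. Pan level: the lever leans 20 degrees from upright to the stand's +y (grip 197 mm above the bench). Tipping swings it over to -y in an arc about the pivot axis.
- cradle (a joint): Tilt of the pan in rad: 0 = level (on its stop), 0.95 = fully tipped (stop). Positive lowers the pouring end. A damped return brings it back to level by itself in about 2 s when let go; moving the lever takes 1 to 2 N at the grip. The tile slides out on the way; tip it well over (past 0.75) to empty it.
- ramp: Turning ramp, fixed to the bench. Origin on the bench, straight below the middle of the ramp's top edge. A steel sheet 110 mm wide rises at 30 degrees towards +x, from 45 mm above the bench at x = -130 mm to the brass top edge at x = 0; the space under the edge is open. Things tipped over the edge fall on its +x side.
- ramp_edge: Rounded brass top edge of the ramp, a rod 8 mm thick, 116 mm long, along y. Origin at the middle of its highest line, 125 mm above the bench; the drop is on the +x side. A level tile let go 10 to 30 mm above it, square across it, its centre about 20 mm (12 to 26) past the edge, tips over it and lands upside down; farther back it slides down the ramp, farther out it does not turn right over.
- catch_tray: White catch tray lined with dark rubber, under the ramp's edge. Origin on the bench below the middle of the tray, 62 mm beyond the edge; inside 220 mm (x) by 150 mm (y), lined floor 6 mm above the bench, walls 24 mm high. Axes as the ramp's.
- sherd: Terracotta pot-foot sherd, about 75 mm wide and 66 mm high, standing on the bench; origin under its middle. Not to be shifted.
- vial: Glass vial of brown powder with a blue cap, 37 mm diameter and 125 mm tall, standing; origin under its middle. Not to be knocked.
- vial_rack: Blue vial rack full of dark-capped vials, 85 x 135 x 51 mm; origin under its middle. Not to be shifted.
- tile: The same tile as tile_center; its origin lies at the centre of the bare reverse face.
Not all that is in view belongs to the job. What is meant by the tile is not purple, and is the smaller of those in its own colour.

How it is judged:
By the outcome, as a careful person would: the job done as asked, in the order asked, and still so for the second after the job is handed in, with the robot touching nothing.
It also fails if it takes over 64 s, if anything falls off the work surface, if the arm or the gripper's body presses on something with over 40 N, if the wrist force passes 120 N, or if a joint passes its speed limit or range.

## Working session

There is one attempt and no reset: what is moved stays moved. The work goes in short steps, Python scripts to look and compute and a shell command to move; the robot and the scene stay as the last step left them, time stands still between calls to the robot, and variables do not carry over. Pictures are saved under pics/ and viewed, at most 10 in all, crops included, and the job is handed in when it is done.

```bash
ls; mkdir -p pics
cat > h.py <<'E'
import numpy as np, cv2
from station import sense, vision, order
from scipy.spatial.transform import Rotation as R
def snap(n):
    s=sense(); d=vision.snapshot(n)
    if 'pose' not in d or d['pose'] is None or n=='wrist':
        T=np.eye(4); T[:3,:3]=R.from_quat(s['tool_rot']).as_matrix(); T[:3,3]=s['tcp_pos']
        d['pose']=T@np.array(d['mount'])
    return d
def cloud(d):
    h,w=d['range_z'].shape
    u,v=np.meshgrid(np.arange(w),np.arange(h))
    p=cv2.undistortPoints(np.stack([u,v],-1).reshape(-1,1,2).astype(np.float64),np.array(d['mtx']),np.array(d['dist'])).reshape(h,w,2)
    z=d['range_z'].astype(float)
    P=np.stack([p[...,0]*z,p[...,1]*z,z],-1); T=np.array(d['pose'])
    W=P@T[:3,:3].T+T[:3,3]; W[z==0]=np.nan
    return W
def plane(d,uv,z):
    p=cv2.undistortPoints(np.array(uv,float).reshape(-1,1,2),np.array(d['mtx']),np.array(d['dist'])).reshape(-1,2)
    T=np.array(d['pose']); r=np.c_[p,np.ones(len(p))]@T[:3,:3].T; o=T[:3,3]
    return o+r*((z-o[2])/r[:,2])[:,None]
E
python3 - <<'E'
from h import *
for n in('scene','top'):
    d=snap(n); cv2.imwrite(f'pics/{n}0.png',d['image']); np.savez(f'{n}0.npz',**d)
    print(n,np.round(d['pose'],3).tolist())
print(sense())
E
```

```text
pics
scene [[-0.732, 0.564, -0.382, 0.945], [0.681, 0.603, -0.415, 0.509], [-0.004, -0.564, -0.826, 1.006], [0.0, 0.0, 0.0, 1.0]]
top [[0.003, -0.992, 0.126, 0.428], [-1.0, 0.0, 0.031, 0.038], [-0.031, -0.126, -0.992, 0.928], [0.0, 0.0, 0.0, 1.0]]
{'t': 0.1, 'q': array([-1.29049024e+00,  5.28354991e-01,  1.43379620e+00,  2.08165815e-05,
        1.18142859e+00, -1.78507150e-01]), 'qd': array([ 0.00021003, -0.00267468, -0.0047599 ,  0.00086093, -0.0023729 ,
       -0.00016918]), 'tau': array([-8.25899479e-04, -4.43305421e+01, -1.78586143e+01, -3.01074770e-04,
        3.86219457e-03, -3.63733321e-06]), 'tcp_pos': array([ 0.27665354, -0.55973504,  0.24743564]), 'tool_rot': array([ 9.73801921e-01,  2.27395760e-01, -4.09373479e-05, -9.92769450e-04]), 'force': array([-0.55494056, -0.28243109, -0.47081317]), 'ft_torque': array([ 0.00964854, -0.03428083, -0.01691153]), 'gripper_force': 0.0, 'finger_gap': 1.0015837104752128}
```

View pics/scene0.png

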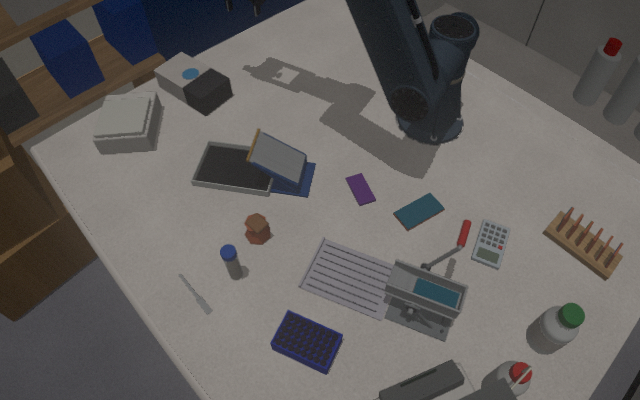

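View pics/top0.png

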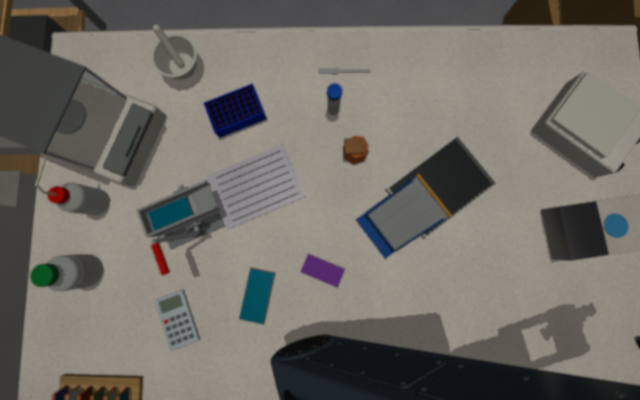

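The scene picture shows the pan at (425,290), the red lever grip at (464,234), the drip plate at (345,278), the ramp at (280,160) and the tray at (232,167). There are three flat candidates in the top view:
- teal slab on the bench at (257,295)
- purple slab at (322,270)
- teal slab in the pan at (170,215)

The slab in the pan fits, as it should be the smaller teal one. I'll check sizes and confirm in a crop.

Run:
```python
from h import *
for n in('top','scene'):
    d=dict(np.load(n+'0.npz')); W=cloud(d); hsv=cv2.cvtColor(d['image'],cv2.COLOR_BGR2HSV)
    def comps(name,lo,hi,amin=40):
        m=cv2.inRange(hsv,lo,hi); k,l,st,c=cv2.connectedComponentsWithStats(m)
        for i in range(1,k):
            if st[i,4]<amin: continue
            mm=l==i; P=W[mm]; P=P[~np.isnan(P[:,0])]
            if len(P)<20: continue
            r=cv2.minAreaRect((P[:,:2]*1000).astype(np.float32))
            print(n,name,'px',c[i].round(),'n',st[i,4],'med',np.median(P,0).round(3),'z',np.percentile(P[:,2],[5,95]).round(3),'rect',np.round(r[0]),np.round(r[1]),round(r[2],1))
    comps('teal',(85,110,60),(102,255,255))
    comps('red',(0,150,90),(6,255,255)); comps('red2',(174,150,90),(180,255,255))
    comps('brass',(10,90,90),(26,255,255))
    comps('blue',(105,120,50),(128,255,255))
d=dict(np.load('top0.npz'));W=cloud(d)
for u,v in [(213,185),(226,226),(284,146),(303,196),(205,180),(217,222),(255,185),(418,175),(448,213),(459,140),(493,182)]:
    print((u,v),W[v,u].round(3),plane(d,[(u,v)],0.004)[0].round(3))
a=cv2.resize(d['image'][140:330,120:350],None,fx=3,fy=3,interpolation=cv2.INTER_CUBIC);cv2.imwrite('pics/crop1.png',a)
```

```text
top teal px [170. 213.] n 801 med [0.495 0.399 0.082] z [0.079 0.084] rect [496. 400.] [49. 99.] 22.6
top teal px [616. 225.] n 405 med [ 0.469 -0.628  0.075] z [0.072 0.077] rect [ 469. -628.] [50. 52.] 43.7
top teal px [257. 296.] n 1212 med [0.298 0.204 0.009] z [0.007 0.012] rect [299. 204.] [ 59. 123.] 78.7
top red px [ 56. 194.] n 199 med [0.529 0.624 0.154] z [0.152 0.157] rect [530. 627.] [33. 36.] 1.4
top red px [160. 258.] n 238 med [0.397 0.363 0.203] z [0.198 0.206] rect [396. 364.] [62. 14.] 22.9
top brass px [ 3. 16.] n 129 med [ 1.204  1.156 -0.206] z [-0.209 -0.202] rect [1201. 1156.] [133.  19.] 2.5
top brass px [554.  11.] n 166 med [ 1.328 -0.862 -0.419] z [-0.423 -0.415] rect [1325. -859.] [ 35. 106.] 86.3
top brass px [637.   7.] n 64 med [ 1.119 -0.886 -0.086] z [-0.088 -0.083] rect [1119. -885.] [14. 49.] 83.7
top brass px [47. 12.] n 511 med [ 1.481  1.306 -0.588] z [-0.594 -0.581] rect [1459. 1301.] [515. 205.] 54.1
top brass px [356. 146.] n 362 med [ 0.659 -0.038  0.063] z [0.056 0.069] rect [665. -36.] [65. 57.] 21.9
top brass px [434. 195.] n 183 med [ 0.
[... 1996 characters left out ...]
.] 5.5
scene blue px [313. 347.] n 313 med [0.773 0.306 0.049] z [0.035 0.053] rect [766. 267.] [ 85. 134.] 22.2
(213, 185) [0.574 0.325 0.002] [0.574 0.324 0.004]
(226, 226) [0.469 0.286 0.005] [0.469 0.287 0.004]
(284, 146) [0.674 0.142 0.011] [0.675 0.142 0.004]
(303, 196) [0.544 0.092 0.013] [0.545 0.092 0.004]
(205, 180) [ 0.588  0.347 -0.001] [0.587 0.345 0.004]
(217, 222) [0.479 0.31  0.005] [0.479 0.31  0.004]
(255, 185) [0.574 0.216 0.003] [0.574 0.215 0.004]
(418, 175) [ 0.576 -0.168  0.125] [ 0.599 -0.198  0.004]
(448, 213) [ 0.493 -0.23   0.122] [ 0.502 -0.27   0.004]
(459, 140) [ 0.685 -0.301  0.018] [ 0.689 -0.306  0.004]
(493, 182) [ 0.579 -0.381  0.014] [ 0.581 -0.386  0.004]
```

View pics/crop1.png

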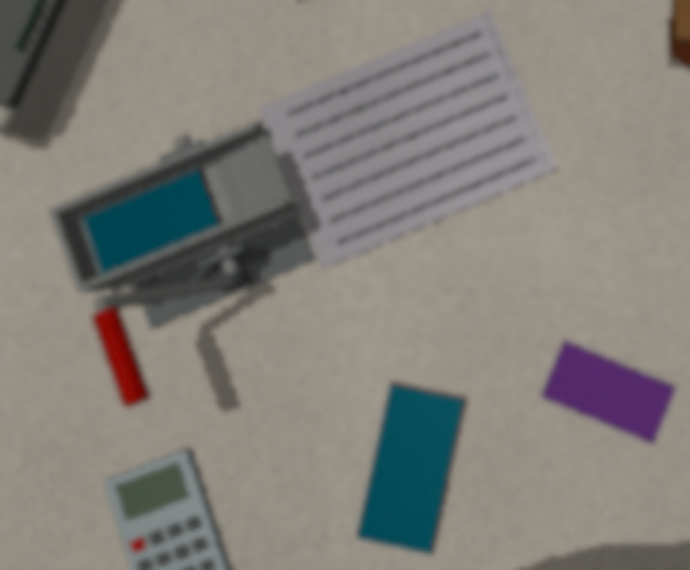

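The crop confirms it: the slab in the pan measures 49 x 99 mm at z 0.082, so it is the tile. The teal slab on the bench is 59 x 123 mm and the purple one is excluded, so both are decoys.

The frames I get from this:
- **Stand:** x axis at 22.6°, origin near (0.511, 0.359), grip at (0.397, 0.364).
- **Ramp edge:** midpoint (0.535, -0.199), +x axis at -53.2°.

Next I straddle the grip from above.

```bash
python3 -m crank '[{"dp":[0.5,1,0.3],"angular":[0,0,-1.8]},{"dp":[0.5,1,0.3],"angular":[0,0,-1.8]},{"dp":[0.5,1,0.3],"angular":[0,0,0]},{"dp":[0.5,1,0.3],"angular":[0,0,0]},{"dp":[0.5,1,0.3],"angular":[0,0,0]},{"dp":[0.5,1,0.2],"angular":[0,0,0]},{"dp":[0.5,1,0],"angular":[0,0,0]},{"dp":[0.5,1,0],"angular":[0,0,0]},{"dp":[0.5,1,0],"angular":[0,0,0]},{"dp":[0.5,1,0],"angular":[0,0,0]},{"dp":[0.5,1,0],"angular":[0,0,0]},{"dp":[0.5,1,0],"angular":[0,0,0]},{"dp":[0,1,0],"angular":[0,0,0]},{"dp":[0,1,0],"angular":[0,0,0]},{"dp":[0,1,0],"angular":[0,0,0]},{"dp":[0,1,0],"angular":[0,0,0]},{"dp":[0,1,0],"angular":[0,0,0]},{"dp":[0,1,0],"angular":[0,0,0]},{"dp":[0,1,0],"angular":[0,0,0]},{"dp":[0,1,0],"angular":[0,0,0]}]' 0.47 30
python3 -m crank '[{"dp":[0,1,0],"angular":[0,0,0]},{"dp":[0,1,0],"angular":[0,0,0]},{"dp":[0,1,0],"angular":[0,0,0]},{"dp":[0,1,0],"angular":[0,0,0]},{"dp":[0,1,0],"angular":[0,0,0]},{"dp":[-0.33,0.9,0],"angular":[0,0,0]},{"dp":[-0.33,0.9,0],"angular":[0,0,0]},{"dp":[-0.33,0.9,0],"angular":[0,0,0]},{"dp":[-0.33,0.9,0],"angular":[0,0,0]},{"dp":[-0.33,0.9,0],"angular":[0,0,0]},{"dp":[-0.33,0.9,0],"angular":[0,0,0]},{"dp":[0,0,0],"angular":[0,0,0]}]'
```

```text
t: 2.1
tcp_pos: [0.4564, 0.0409, 0.2991]
tool_rot: [0.98, 0.197, -0.0, -0.0]
force: [0.2, 0.2, 0.8]
finger_gap: 0.529
gripper_force: 0.0
t: 3.3
tcp_pos: [0.3959, 0.3541, 0.2989]
tool_rot: [0.98, 0.199, -0.0, -0.0]
force: [0.4, -0.4, -0.2]
finger_gap: 0.53
gripper_force: 0.0
```

Run:
```python
from h import *
d=snap('wrist'); W=cloud(d); hsv=cv2.cvtColor(d['image'],cv2.COLOR_BGR2HSV)
m=(cv2.inRange(hsv,(0,150,60),(7,255,255))|cv2.inRange(hsv,(173,150,60),(180,255,255)))
k,l,st,c=cv2.connectedComponentsWithStats(m)
for i in range(1,k):
    if st[i,4]<200: continue
    P=W[l==i];P=P[~np.isnan(P[:,0])]
    r=cv2.minAreaRect((P[:,:2]*1000).astype(np.float32)); print(c[i].round(),st[i,4],np.median(P,0).round(3),np.nanmax(P[:,2]).round(3),r)
print(sense()['tcp_pos'])
```

```text
[304. 204.] 1820 [0.4   0.367 0.203] 0.206 ((397.2383728027344, 365.823974609375), (64.5269775390625, 16.519563674926758), 22.758953094482422)
[0.39649408 0.35257977 0.29885725]
```

```bash
python3 -m crank '[{"dp":[0.05,0.42,-0.2],"angular":[0,0,0]},{"dp":[0,0,-0.6],"angular":[0,0,0]},{"dp":[0,0,-0.6],"angular":[0,0,0]},{"dp":[0,0,-0.6],"angular":[0,0,0]},{"dp":[0,0,-0.5],"angular":[0,0,0]},{"dp":[0,0,-0.5],"angular":[0,0,0]},{"dp":[0,0,-0.4],"angular":[0,0,0]},{"dp":[0,0,0],"angular":[0,0,0]}]'
python3 -m crank '[{"dp":[0,0,0],"angular":[0,0,0]},{"dp":[0,0,0],"angular":[0,0,0]},{"dp":[0,0,0],"angular":[0,0,0]},{"dp":[0,0,0],"angular":[0,0,0]}]' 0.67
```

```text
t: 4.15
tcp_pos: [0.3984, 0.3633, 0.1954]
tool_rot: [0.981, 0.196, -0.002, 0.001]
force: [0.0, 0.2, 0.0]
finger_gap: 0.524
gripper_force: 0.0
t: 4.55
tcp_pos: [0.3992, 0.3645, 0.198]
tool_rot: [0.98, 0.197, 0.001, -0.0]
force: [-0.7, 0.2, -0.1]
finger_gap: 0.327
gripper_force: 0.0
```

```bash
python3 -m crank '[{"dp":[0.079,-0.19,0.033],"angular":[0,0,0]},{"dp":[0.079,-0.19,0.033],"angular":[0,0,0]},{"dp":[0.079,-0.19,0.033],"angular":[0,0,0]},{"dp":[0.079,-0.19,0.033],"angular":[0,0,0]},{"dp":[0.079,-0.19,0.033],"angular":[0,0,0]},{"dp":[0.079,-0.19,0.033],"angular":[0,0,0]},{"dp":[0.079,-0.19,0.033],"angular":[0,0,0]},{"dp":[0.079,-0.19,0.033],"angular":[0,0,0]},{"dp":[0.079,-0.19,0],"angular":[0,0,0]},{"dp":[0.079,-0.19,0],"angular":[0,0,0]},{"dp":[0.079,-0.19,-0.033],"angular":[0,0,0]},{"dp":[0.079,-0.19,-0.033],"angular":[0,0,0]},{"dp":[0.079,-0.19,-0.05],"angular":[0,0,0]},{"dp":[0.079,-0.19,-0.05],"angular":[0,0,0]},{"dp":[0.079,-0.19,-0.06],"angular":[0,0,0]},{"dp":[0.079,-0.19,-0.06],"angular":[0,0,0]},{"dp":[0.079,-0.19,-0.08],"angular":[0,0,0]},{"dp":[0.079,-0.19,-0.08],"angular":[0,0,0]},{"dp":[0.079,-0.19,-0.1],"angular":[0,0,0]},{"dp":[0.079,-0.19,-0.1],"angular":[0,0,0]}]'
python3 -m crank '[{"dp":[0,0,0],"angular":[0,0,0]},{"dp":[0,0,0],"angular":[0,0,0]},{"dp":[0,0,0],"angular":[0,0,0]},{"dp":[0,0,0],"angular":[0,0,0]}]'
python3 - <<'E'
from h import *
d=snap('scene'); cv2.imwrite('pics/scene1.png',d['image']); W=cloud(d); hsv=cv2.cvtColor(d['image'],cv2.COLOR_BGR2HSV)
m=cv2.inRange(hsv,(85,110,60),(102,255,255)); k,l,st,c=cv2.connectedComponentsWithStats(m)
for i in range(1,k):
    if st[i,4]<60: continue
    P=W[l==i];P=P[~np.isnan(P[:,0])]
    print(c[i].round(),st[i,4],np.median(P,0).round(3),cv2.minAreaRect((P[:,:2]*1000).astype(np.float32)))
E
```

```text
t: 6.55
tcp_pos: [0.4466, 0.2498, 0.1856]
tool_rot: [0.98, 0.197, 0.0, -0.0]
force: [-0.6, 1.4, 0.3]
finger_gap: 0.329
gripper_force: 0.7
t: 6.95
tcp_pos: [0.4461, 0.2504, 0.1859]
tool_rot: [0.98, 0.197, -0.0, -0.0]
force: [0.1, 0.1, 0.3]
finger_gap: 0.328
gripper_force: 0.3
[190.  73.] 102 [ 0.472 -0.628  0.076] ((471.4704284667969, -629.2991943359375), (47.73221206665039, 48.55905532836914), 27.205669403076172)
[360. 279.] 629 [0.565 0.238 0.012] ((564.410400390625, 234.53944396972656), (47.634098052978516, 95.11188507080078), 22.03553009033203)
```

View pics/scene1.png

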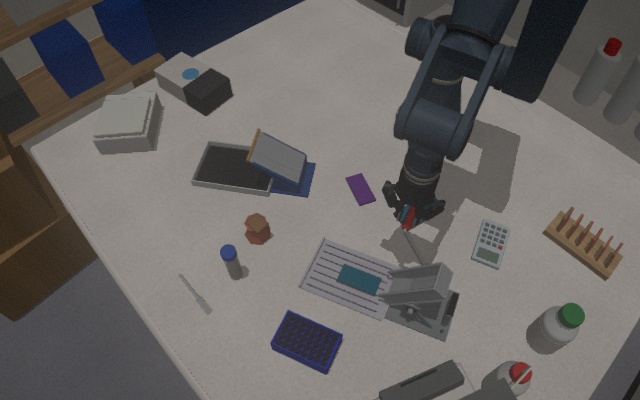

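The picture shows the tile flat on the drip plate, glazed face up, at (360,279), which is (0.565, 0.236, top 0.012). The pan is tipped. I'm bringing the lever back with the straddled fingers.

```bash
python3 -m crank '[{"dp":[-0.079,0.19,0.1],"angular":[0,0,0]},{"dp":[-0.079,0.19,0.1],"angular":[0,0,0]},{"dp":[-0.079,0.19,0.08],"angular":[0,0,0]},{"dp":[-0.079,0.19,0.08],"angular":[0,0,0]},{"dp":[-0.079,0.19,0.06],"angular":[0,0,0]},{"dp":[-0.079,0.19,0.06],"angular":[0,0,0]},{"dp":[-0.079,0.19,0.05],"angular":[0,0,0]},{"dp":[-0.079,0.19,0.05],"angular":[0,0,0]},{"dp":[-0.079,0.19,0.033],"angular":[0,0,0]},{"dp":[-0.079,0.19,0.033],"angular":[0,0,0]},{"dp":[-0.079,0.19,0],"angular":[0,0,0]},{"dp":[-0.079,0.19,0],"angular":[0,0,0]},{"dp":[-0.079,0.19,-0.033],"angular":[0,0,0]},{"dp":[-0.079,0.19,-0.033],"angular":[0,0,0]},{"dp":[-0.079,0.19,-0.033],"angular":[0,0,0]},{"dp":[-0.079,0.19,-0.033],"angular":[0,0,0]},{"dp":[-0.079,0.19,-0.033],"angular":[0,0,0]},{"dp":[-0.079,0.19,-0.033],"angular":[0,0,0]},{"dp":[-0.079,0.19,-0.033],"angular":[0,0,0]},{"dp":[-0.079,0.19,-0.033],"angular":[0,0,0]}]'
python3 -m crank '[{"dp":[0,0,0],"angular":[0,0,0]},{"dp":[0,0,0],"angular":[0,0,0]},{"dp":[0,0,0],"angular":[0,0,0]},{"dp":[0,0,0],"angular":[0,0,0]},{"dp":[0,0,0],"angular":[0,0,0]},{"dp":[0,0,0],"angular":[0,0,0]},{"dp":[0,0,0],"angular":[0,0,0]},{"dp":[0,0,0],"angular":[0,0,0]},{"dp":[0,0,0],"angular":[0,0,0]},{"dp":[0,0,0],"angular":[0,0,0]},{"dp":[0,0,0],"angular":[0,0,0]},{"dp":[0,0,0],"angular":[0,0,0]}]' 0.5
```

```text
t: 9.0
tcp_pos: [0.3988, 0.3647, 0.1972]
tool_rot: [0.98, 0.197, 0.0, 0.0]
force: [1.1, 0.2, 0.6]
finger_gap: 0.329
gripper_force: 0.0
t: 10.2
tcp_pos: [0.3989, 0.3643, 0.1973]
tool_rot: [0.98, 0.197, -0.0, 0.0]
force: [1.3, -0.3, 0.4]
finger_gap: 0.495
gripper_force: 0.0
```

```bash
python3 -m crank '[{"dp":[0,0,0.8],"angular":[0,0,0]},{"dp":[0,0,0.8],"angular":[0,0,0]},{"dp":[0,0,0.8],"angular":[0,0,0]},{"dp":[0,0,0.8],"angular":[0,0,0]},{"dp":[0.5,-0.39,0],"angular":[0,0,8.2]},{"dp":[0.5,-0.39,0],"angular":[0,0,8.2]},{"dp":[0.5,-0.39,0],"angular":[0,0,8.2]},{"dp":[0.5,-0.39,0],"angular":[0,0,8.2]},{"dp":[0.5,-0.39,0],"angular":[0,0,8.2]},{"dp":[0.5,-0.39,0],"angular":[0,0,8.2]},{"dp":[0.5,-0.39,0],"angular":[0,0,8.2]},{"dp":[0.5,-0.39,0],"angular":[0,0,8.2]},{"dp":[0.5,-0.39,0],"angular":[0,0,8.2]},{"dp":[0.5,-0.39,-0.5],"angular":[0,0,8.2]},{"dp":[0.5,-0.39,-0.5],"angular":[0,0,8.2]},{"dp":[0,0,-0.5],"angular":[0,0,0]},{"dp":[0,0,0],"angular":[0,0,0]},{"dp":[0,0,0],"angular":[0,0,0]}]' 0
python3 - <<'E'
from h import *
d=snap('wrist'); cv2.imwrite('pics/w1.png',d['image']); W=cloud(d); hsv=cv2.cvtColor(d['image'],cv2.COLOR_BGR2HSV)
m=cv2.inRange(hsv,(82,90,40),(104,255,255)); k,l,st,c=cv2.connectedComponentsWithStats(m)
for i in range(1,k):
    if st[i,4]<400: continue
    ys,xs=np.nonzero(l==i); P=plane(d,np.c_[xs,ys],0.012); Q=W[l==i]
    print(c[i].round(),st[i],np.nanmedian(Q,0).round(3),cv2.minAreaRect((P[:,:2]*1000).astype(np.float32)))
s=sense();print(s['tcp_pos'],R.from_quat(s['tool_rot']).as_matrix()[:,0])
d=snap('scene');W=cloud(d);hsv=cv2.cvtColor(d['image'],cv2.COLOR_BGR2HSV)
m=cv2.inRange(hsv,(0,150,90),(6,255,255)); k,l,st,c=cv2.connectedComponentsWithStats(m)
for i in range(1,k):
    if st[i,4]>50: print('red',c[i],np.nanmedian(W[l==i],0).round(3))
E
```

```text
t: 12.0
tcp_pos: [0.5636, 0.2356, 0.2482]
tool_rot: [0.553, 0.833, -0.0, -0.0]
force: [-0.1, 0.3, -0.3]
finger_gap: 1.002
gripper_force: 0.0
[ 81. 103.] [  19   46  128  114 6673] [0.298 0.206 0.009] ((301.6187744140625, 204.9333953857422), (61.511783599853516, 125.57009887695312), 78.5807876586914)
[318. 170.] [ 297  129   43   85 3525] [0.564 0.237 0.011] ((564.71923828125, 234.41455078125), (47.77519607543945, 97.65023803710938), 22.902366638183594)
[0.56395232 0.23589343 0.24885286] [-3.89127588e-01  9.21183869e-01 -8.68133432e-06]
red [464.10625 232.19375] [0.399 0.367 0.204]
red [518.28571429 368.25210084] [0.533 0.619 0.155]
```

View pics/w1.png

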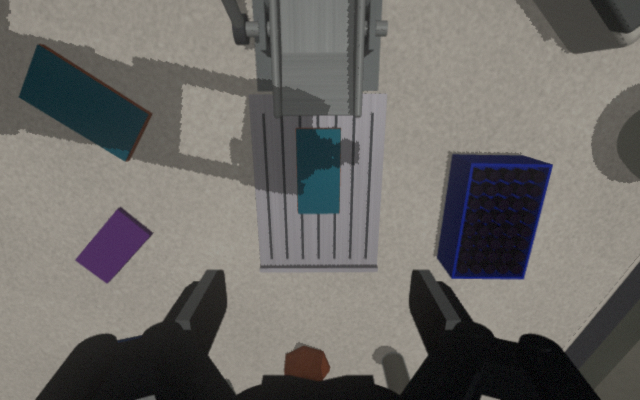

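The picture shows the tile at (318,170), square to the tool and clear of the pan. The grip is back at its starting position, so the pan is level. Next I check whether the camera housing clears the pan.

Run:
```python
from h import *
d=vision.snapshot('wrist'); print(np.round(d['mount'],3)); W=cloud(snap('wrist'))
X=np.array([.9225,.386]);Y=np.array([-.386,.9225]);o=np.array([.5647,.2355])
xy=(W[...,:2]-o); a=xy@X; b=xy@Y
for lo in np.arange(0.04,0.2,0.02):
    s=(abs(a)<.08)&(b>=lo)&(b<lo+.02); print(round(lo,2),np.nanpercentile(W[...,2][s],[50,99]).round(3))
```

```text
[[-0.    -0.945 -0.327  0.085]
 [ 1.     0.    -0.001  0.   ]
 [ 0.001 -0.327  0.945 -0.125]
 [ 0.     0.     0.     1.   ]]
0.04 [0.003 0.012]
0.06 [0.085 0.113]
0.08 [0.081 0.113]
0.1 [0.075 0.113]
0.12 [0.074 0.113]
0.14 [0.074 0.112]
0.16 [-0.     0.049]
0.18 nan
  return np.nanmean(a, axis, out=out, keepdims=keepdims)
```

```bash
python3 -m crank '[{"dp":[0.02,-0.02,-1],"angular":[0,0,0]},{"dp":[0,0,-1],"angular":[0,0,0]},{"dp":[0,0,-1],"angular":[0,0,0]},{"dp":[0,0,-1],"angular":[0,0,0]},{"dp":[0,0,-0.8],"angular":[0,0,0]},{"dp":[0,0,-0.6],"angular":[0,0,0]},{"dp":[0,0,-0.4],"angular":[0,0,0]},{"dp":[0,0,0],"angular":[0,0,0]},{"dp":[0,0,0],"angular":[0,0,0]}]' 0.27
python3 - <<'E'
from h import *
d=snap('wrist'); s=sense(); W=cloud(d); cv2.imwrite('pics/w2.png',d['image'])
T=R.from_quat(s['tool_rot']).as_matrix(); L=(W-s['tcp_pos'])@T
v,u=np.mgrid[:400,:640]
for side in(-1,1):
    k=(L[...,1]*side>0.02)&(L[...,1]*side<0.07)&(abs(L[...,0])<0.03)&(L[...,2]<0.04)&(L[...,2]>-.05)
    P=L[k]; print(side,k.sum(),'zmax',np.percentile(P[:,2],[90,99,100]).round(4),'ymin',np.percentile(P[:,1]*side,[0,2,10]).round(4),'x',np.percentile(P[:,0],[1,99]).round(4))
print(s['tcp_pos'],s['force'],s['finger_gap'])
E
```

```text
t: 13.1
tcp_pos: [0.5651, 0.2353, 0.0751]
tool_rot: [0.553, 0.833, 0.001, 0.001]
force: [0.5, -0.5, 0.7]
finger_gap: 0.73
gripper_force: 0.0
-1 8517 zmax [-0.0061  0.0088  0.0133] ymin [0.0234 0.0305 0.0314] x [-0.0103  0.014 ]
1 8557 zmax [-0.006   0.0088  0.0133] ymin [0.0234 0.0306 0.0313] x [-0.0102  0.014 ]
[0.56537367 0.23528001 0.07546242] [-0.55394992  0.3426478  -0.13049776] 0.726913419418469
```

View pics/w2.png

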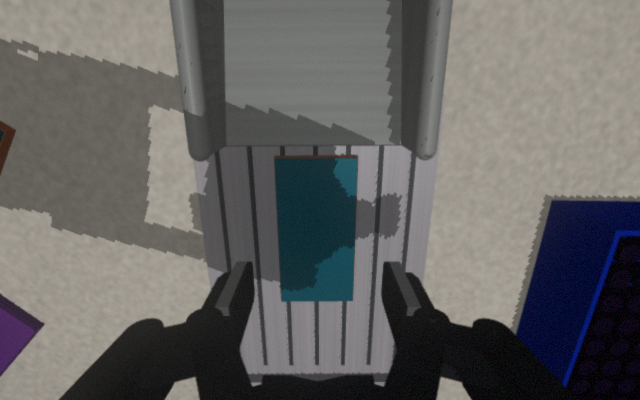

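The picture shows the tile centred between the pads, with the tile centre at column 316 and the finger mid at 318. The pads stand 62 mm apart, with tips about 11 mm ahead of the TCP.

```bash
python3 -m crank '[{"dp":[0,0,-0.5],"angular":[0,0,0]},{"dp":[0,0,-0.5],"angular":[0,0,0]},{"dp":[0,0,-0.4],"angular":[0,0,0]},{"dp":[0,0,-0.2],"angular":[0,0,0]},{"dp":[0,0,-0.15],"angular":[0,0,0]},{"dp":[0,0,-0.1],"angular":[0,0,0]},{"dp":[0,0,0],"angular":[0,0,0]},{"dp":[0,0,0],"angular":[0,0,0]}]'
python3 -m crank '[{"dp":[0,0,0],"angular":[0,0,0]},{"dp":[0,0,0],"angular":[0,0,0]},{"dp":[0,0,0],"angular":[0,0,0]},{"dp":[0,0,0],"angular":[0,0,0]},{"dp":[0,0,0],"angular":[0,0,0]},{"dp":[0,0,0],"angular":[0,0,0]}]' 0.55 40
```

```text
t: 13.95
tcp_pos: [0.5648, 0.235, 0.0191]
tool_rot: [0.553, 0.833, 0.0, 0.0]
force: [0.7, 0.8, 0.8]
finger_gap: 0.732
gripper_force: 0.0
t: 14.55
tcp_pos: [0.5652, 0.2351, 0.0196]
tool_rot: [0.553, 0.833, 0.001, 0.001]
force: [-0.4, 0.0, 5.1]
finger_gap: 0.571
gripper_force: 42.1
```

```bash
python3 -m crank '[{"dp":[0,0,0.3],"angular":[0,0,0]},{"dp":[0,0,0.6],"angular":[0,0,0]},{"dp":[0,0,1],"angular":[0,0,0]},{"dp":[0,0,1],"angular":[0,0,0]},{"dp":[0,0,1],"angular":[0,0,0]},{"dp":[0,0,1],"angular":[0,0,0]},{"dp":[0,0,1],"angular":[0,0,0]},{"dp":[0,0,0.6],"angular":[0,0,0]},{"dp":[0,0,0.2],"angular":[0,0,0]},{"dp":[0,0,0],"angular":[0,0,0]}]'
python3 - <<'E'
from h import *
d=snap('wrist'); s=sense(); hsv=cv2.cvtColor(d['image'],cv2.COLOR_BGR2HSV); W=cloud(d)
L=(W-s['tcp_pos'])@R.from_quat(s['tool_rot']).as_matrix()
m=(cv2.inRange(hsv,(82,90,25),(104,255,255))>0)&(abs(L[...,2])<.04)&(abs(L[...,1])<.04)
P=L[m]; print(s['tcp_pos'],s['finger_gap'],m.sum(),np.percentile(P,[1,50,99],axis=0).round(4))
E
```

```text
t: 15.55
tcp_pos: [0.5644, 0.235, 0.2204]
tool_rot: [0.553, 0.833, 0.0, 0.0]
force: [0.9, 0.0, -0.9]
finger_gap: 0.568
gripper_force: 41.6
[0.56383847 0.23480902 0.2192207 ] 0.5673068439162594 18594 [[-0.049  -0.0229  0.0063]
 [ 0.007   0.001   0.0076]
 [ 0.0477  0.0246  0.0089]]
```

Tile held level and centred. Its underside is 15.6 mm ahead of the TCP. Carrying it to above the ramp.

```bash
python3 -m crank '[{"dp":[-0.04,-0.5,0],"angular":[0,0,0.9]},{"dp":[-0.04,-1,0],"angular":[0,0,0.9]},{"dp":[-0.04,-1,0],"angular":[0,0,0.9]},{"dp":[-0.04,-1,0],"angular":[0,0,0.9]},{"dp":[-0.04,-1,0],"angular":[0,0,0.9]},{"dp":[-0.04,-1,0],"angular":[0,0,0.9]},{"dp":[-0.04,-1,0],"angular":[0,0,0.9]},{"dp":[-0.04,-1,0],"angular":[0,0,0.9]},{"dp":[-0.04,-1,0],"angular":[0,0,0.9]},{"dp":[-0.04,-1,0],"angular":[0,0,0.9]},{"dp":[-0.04,-1,0],"angular":[0,0,0.9]},{"dp":[-0.04,-1,0],"angular":[0,0,0.9]},{"dp":[-0.04,-1,0],"angular":[0,0,0.9]},{"dp":[-0.04,-1,0],"angular":[0,0,0.9]},{"dp":[-0.04,-1,0],"angular":[0,0,0.9]},{"dp":[0,-0.5,0],"angular":[0,0,0.3]},{"dp":[0,0,0],"angular":[0,0,0]},{"dp":[0,0,0],"angular":[0,0,0]},{"dp":[0,0,0],"angular":[0,0,0]}]'
python3 - <<'E'
from h import *
for n in('wrist','scene','top'):
    d=snap(n); s=sense(); W=cloud(d); hsv=cv2.cvtColor(d['image'],cv2.COLOR_BGR2HSV)
    cv2.imwrite(f'pics/r_{n}.png',d['image'])
    m=(cv2.inRange(hsv,(8,80,60),(28,255,255))>0)&(W[...,2]>.11)&(W[...,2]<.135)
    P=W[m]
    if len(P)>20: print(n,len(P),P.mean(0).round(4),cv2.minAreaRect((P[:,:2]*1000).astype(np.float32)))
s=sense();x=R.from_quat(s['tool_rot']).as_matrix()[:,0];print(s['tcp_pos'],np.degrees(np.arctan2(x[1],x[0])))
E
```

```text
t: 17.5
tcp_pos: [0.5461, -0.2133, 0.2193]
tool_rot: [0.448, 0.894, 0.0, -0.001]
force: [0.5, -0.4, -1.0]
finger_gap: 0.569
gripper_force: 41.6
wrist 468 [ 0.5266 -0.2058  0.1231] ((533.070556640625, -201.4657440185547), (115.54467010498047, 7.402442932128906), 36.74347686767578)
scene 66 [ 0.5431 -0.1932  0.1245] ((539.4497680664062, -196.051513671875), (100.45197296142578, 7.326394081115723), 36.359066009521484)
top 78 [ 0.5446 -0.1906  0.1229] ((536.1978149414062, -197.7943115234375), (103.06461334228516, 7.705829620361328), 36.287109375)
[ 0.54655956 -0.21364269  0.21983399] 126.77995319814318
```

View pics/r_wrist.png

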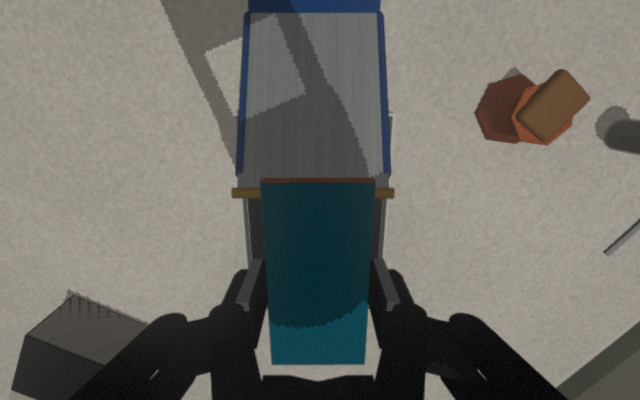

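The picture shows the tile square over the brass edge, which spans (235–393, 192), with its rear end at row 180. The centre is about 19 mm past the edge. Now lowering it and letting go.

```bash
python3 -m crank '[{"dp":[0.03,-0.04,-0.5],"angular":[0,0,0]},{"dp":[0,0,-0.6],"angular":[0,0,0]},{"dp":[0,0,-0.5],"angular":[0,0,0]},{"dp":[0,0,-0.3],"angular":[0,0,0]},{"dp":[0,0,-0.15],"angular":[0,0,0]},{"dp":[0,0,0],"angular":[0,0,0]},{"dp":[0,0,0],"angular":[0,0,0]},{"dp":[0,0,0],"angular":[0,0,0]},{"dp":[0,0,0],"angular":[0,0,0]}]'
```

```text
t: 18.55
tcp_pos: [0.5478, -0.2165, 0.159]
tool_rot: [0.449, 0.894, -0.0, 0.001]
force: [0.5, -0.2, 0.2]
finger_gap: 0.563
gripper_force: 41.6
```

```bash
python3 -m crank '[{"dp":[0,0,0],"angular":[0,0,0]},{"dp":[0,0,0],"angular":[0,0,0]},{"dp":[0,0,0],"angular":[0,0,0]},{"dp":[0,0,0],"angular":[0,0,0]},{"dp":[0,0,0],"angular":[0,0,0]},{"dp":[0,0,0],"angular":[0,0,0]},{"dp":[0,0,0],"angular":[0,0,0]},{"dp":[0,0,0],"angular":[0,0,0]},{"dp":[0,0,0],"angular":[0,0,0]},{"dp":[0,0,0],"angular":[0,0,0]},{"dp":[0,0,0.3],"angular":[0,0,0]},{"dp":[0,0,0.6],"angular":[0,0,0]},{"dp":[0,0,1],"angular":[0,0,0]},{"dp":[0,0,1],"angular":[0,0,0]},{"dp":[0,0,1],"angular":[0,0,0]},{"dp":[-0.5,-0.5,0.5],"angular":[0,0,0]},{"dp":[-0.5,-0.5,0],"angular":[0,0,0]},{"dp":[0,0,0],"angular":[0,0,0]}]' 0
python3 - <<'E'
from h import *
d=snap('scene'); cv2.imwrite('pics/scene2.png',cv2.resize(d['image'][90:350,150:550],None,fx=2,fy=2,interpolation=cv2.INTER_CUBIC))
W=cloud(d);hsv=cv2.cvtColor(d['image'],cv2.COLOR_BGR2HSV)
X=np.array([.598,-.801]);Y=np.array([.801,.598]);r=W[...,:2]-np.array([.572,-.249]);a=r@X;b=r@Y
for w in range(5):pass
for nm,lo,hi in(('terra',(0,60,30),(14,255,255)),('teal',(82,80,30),(104,255,255))):
    m=(cv2.inRange(hsv,lo,hi)>0)&(abs(a)<.115)&(abs(b)<.08)&(W[...,2]<.1); P=W[m]
    if len(P)>20: print(nm,len(P),np.percentile(P[:,2],[2,50,98]).round(4),cv2.minAreaRect((np.c_[a[m],b[m]]*1000).astype(np.float32)))
E
```

```text
t: 20.35
tcp_pos: [0.5164, -0.2477, 0.2919]
tool_rot: [0.45, 0.893, -0.001, 0.001]
force: [0.2, -0.6, -0.2]
finger_gap: 1.001
gripper_force: 0.0
terra 511 [0.0065 0.0138 0.018 ] ((7.083866119384766, -1.8415145874023438), (61.0993766784668, 105.55195617675781), 88.91712951660156)
```

View pics/scene2.png

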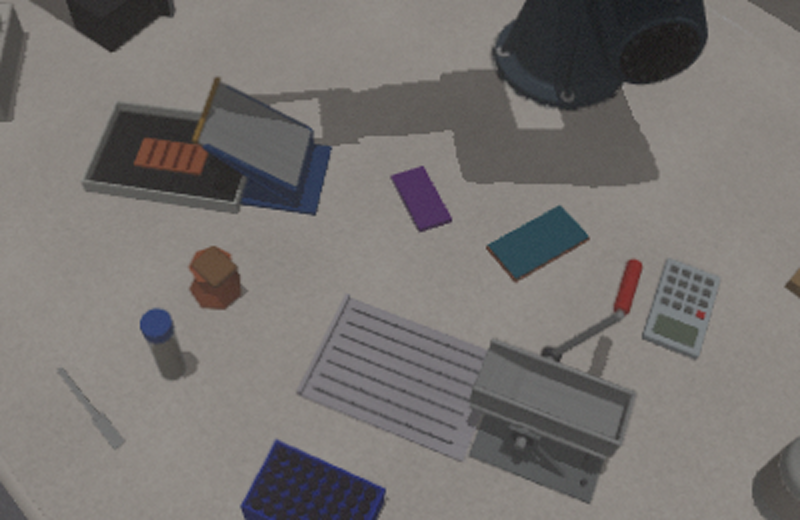

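The picture shows the tile lying flat in the tray at (172,157), ribbed terracotta up, top at z 0.014 (floor plus one tile thickness). The pan is level, the sherd, vial and rack look undisturbed, and the arm is clear.

```bash
python3 -c "from station import order; print(order.sign_off())"
```

```text
the job is handed in; nothing more can be done
None
```

The tile was tipped out with the lever, turned over on the ramp and now lies flat in the catch tray, glazed face down; the pan is back level, the sherd, vial and rack were left alone, and the job was handed in at about 20 s.

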